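# Open the sample well and point out the next sample

### The job

Show a trainee the next measurement. First put the fingertips against the blue rib of the grey cover on the sample unit and gently push the cover sideways, without pinching it, until the round sample well is completely uncovered; then point straight down at the cap of the yellow-capped bottle, fingertips a few centimetres above it without touching, for two seconds; then point down at the middle of the open well from just above it in the same way for two seconds, and finish still pointing there. Touch none of the bottles or the beaker, and if you pass over the blue-capped or red-capped bottle keep the fingertips at least six centimetres above its cap.

Things in the scene. Friction and masses are not known exactly. Their poses are not given: they have to be found in the camera images.
- unit: cream sample dispersion unit on a wooden board, fixed; body 220 mm along its x, 300 mm along its y (board 250 x 330), flat top 150 mm above the table; origin at the centre of the board's underside on the table; x away from the robot at yaw 0, y to the robot's left, z up. Two aluminium guides 7 mm high stand on the top along y at x = +-54 mm, from y = -102 to +112 mm
- well (a point): centre of the mouth of the sample well, at the level of the unit's top (z 0.150), at x 0, y -50 mm in the unit's frame; a round hole 65 mm across and 40 mm deep, axis upright; same axes as the unit
- cover (a joint): slide of the flat grey cover along the unit's +y, in m: 0 = the cover lies centred over the well, 0.11 = end stop; it starts between 0 and 0.02, and from about 0.075 the well is completely uncovered. It moves with about 2 N of friction, has no spring and stays where it is left
- rib (a point): middle of the top edge of the upright blue rib on the cover, moving with it; the rib is 76 mm long along the unit's x, 12 mm thick along y and 27 mm tall, its top edge 35 mm above the unit's top; it stands across the middle of the cover plate (98 mm along x, 86 mm along y, its upper face 8 mm above the unit's top). Push on the rib's -y face
- yellow_bottle_top (a point): centre of the top of the yellow-capped bottle's cap, 125 mm above the table
- blue_bottle_top (a point): centre of the top of the blue-capped bottle's cap, 125 mm above the table
- red_bottle_top (a point): centre of the top of the red-capped bottle's cap, 125 mm above the table
- yellow_bottle: wide-mouth white plastic sample bottle, loose and upright, 62 mm across and 125 mm tall with its yellow screw cap; origin at the centre of its underside, z up; the sample to point at
- blue_bottle: wide-mouth white plastic sample bottle, loose and upright, 62 mm across and 125 mm tall with its blue screw cap; origin at the centre of its underside, z up; bystander
- red_bottle: wide-mouth white plastic sample bottle, loose and upright, 62 mm across and 125 mm tall with its red screw cap; origin at the centre of its underside, z up; bystander
- beaker: loose open glass beaker, 68 mm across, 85 mm tall; origin at the centre of its underside; bystander
Things that resemble listed ones, but are neither listed nor needed, are in the scene too. Leave any black or pink look-alike of the yellow_bottle alone.

How it is judged:
By the outcome, as a careful person would: the job done as asked, in the order asked, and still so for the second after the job is handed in, with the robot touching nothing.
It also fails if it takes over 61 s, if anything falls off the work surface, if the arm or the gripper's body presses on something with over 40 N, if the wrist force passes 120 N, or if a joint passes its speed limit or range.

### The arm

A 6-joint arm with a two-finger parallel gripper is mounted at the origin on the work surface. World frame = base frame: x ahead of the robot, y to its left, z up, the work surface at z = 0. Lengths are in m, angles in degrees, forces in N, time in s.
With the tool pointing down it reaches from about 0.3 to 0.75 m from the base axis. Payload 8.5 kg.
Tool frame: the origin (TCP) lies between the finger pads, 19 mm behind the fingertips; this is the grasp point; z points along the fingers, y is the line along which they close (so a half turn about z gives the same grasp; the last joint's range is limited). The gripper opens to 85 mm and grips with 20 to 120 N. Pads are 22 mm wide; open, the fingers measure 114 mm over their backs; the gripper's body (76 mm by 85 mm) begins 54 mm behind the grasp point. The pads swing forward as they close: fully open they stand 13 mm farther back than shut.
Start: joints at [61.748, 21.807, 74.336, -0, 83.858, -12.336], TCP at [0.151, 0.529, 0.25] pointing down, gripper open.
Joint ranges: [-178.18, 178.18], [-50.72, 133.34], [12.68, 142.11], [-81.47, 261.47], [9.98, 163.14], [-165.26, 165.26]. Speed limits (degrees/s): [136.94, 136.94, 180, 180, 180, 180].

### API

Orientations are given as a 3x3 rotation matrix whose columns are the frame's x, y, z axes.
In Python, from rig import telemetry, get_image, env gives the robot as it stands. The module is installed in compiled form; this text tells all that it offers.
- The arm moves only by the tool apply_moves, never from a script. Its argument "series" is a list of rows, each a list of 7 numbers: the shift along the tool's x, y, z in mm, then the turn, a rotation vector about the tool's x, y, z in degrees, then the opening, from 0 (shut) to 1 (fully open). A call has 1 to 12 rows; each row shifts and turns the commanded pose from where the row before left it, along the tool's axes as they then stand; what a row does not reach is not made up. A row lasts 1/8 s, in which the tool goes at most 62.5 mm and 10.7 degrees, less where a joint would pass 70% of its speed; a pose out of reach is approached as far as the arm can. A call with a gripper value outside its range is refused whole. The fingers move at their own pace and stop on an object; "grip_force" is the grip in N (left out, the last holds). Time passes only in rows, so rows that do not move let the fingers close. It gives the time, the measured TCP pose, the force, the opening and the grip force at its end, in the units of the state.
- telemetry.observe(): the state, without advancing time (a new reading comes with each control period).
- get_image(name): name is "scene" or "top" or "wrist"; returns a dict with "frame" (384x512x3 uint8, red, green, blue), "z_map" (384x512 float32, m along the optical axis (not along the pixel's ray), 0 where there is no reading), "vertical_fov" (degrees; the focal length in pixels is half the picture's height over the tangent of half this angle, whatever the lens; pixels are square), "cx", "cy" (the principal point, pixels), "eye" and "attitude" of the camera in the world; the wrist camera has in their place "mount" (4x4, takes a point from camera to tool coordinates, whose origin is the TCP and whose axes are the flange's). Camera axes: x right, y up, looking along -z (the intrinsics and any distortion apply to the point x, -y, -z); pixel columns grow to the right and rows downward; lengths in m; the calibration is good to about 2 mm. A picture is of the moment at which its call begins: read the wrist's pose just before it.
- env.close_job(): hands the job in; it is judged then, once.
The state is a dict: "time_s": time; "q": joint angles; "qvel": joint speeds; "joint_efforts": joint torques, N m; "position": TCP position; "tool_rot": TCP orientation; "ft_force": force on the tool from outside, world axes, zero at the start; "wrist_torque": the same for the moment, N m; "grip_width": finger opening in m; "gripper_force": force on a finger pad.
Only numpy, scipy, OpenCV 4.12 (cv2) and the standard library are available. Lean on these libraries where they do the work, as an engineer would, in place of code of your own. Each camera call takes 0.05 s, during which the arm holds its last target. There are 200 camera calls.

## Working session

There is one attempt and no reset: what is moved stays moved. The work goes in short steps, Python scripts to look and compute and a tool call to move; the robot and the scene stay as the last step left them, time stands still between calls to the robot, and variables do not carry over. Pictures are saved under pics/ and viewed, at most 10 in all, crops included, and the job is handed in when it is done.

Besides the shell and the picture viewer there is one more tool, called after "Request:" as a command line: name --pt "numbers of a row" for each row, then --argument value for the rest. apply_moves: Moves the arm, as the interface text tells. Its arguments: {"type":"object","properties":{"series":{"type":"array"},"grip_force":{"type":"number"}},"required":["series"]}

```bash
mkdir -p pics; cat >h.py <<'E'
import numpy as np, cv2
from rig import telemetry, get_image, env
def save(d,n): cv2.imwrite(n,cv2.cvtColor(d['frame'],cv2.COLOR_RGB2BGR))
def cloud(d):
    h,w=d['z_map'].shape; f=h/2/np.tan(np.radians(d['vertical_fov'])/2)
    v,u=np.mgrid[:h,:w]; z=d['z_map']
    P=np.stack([(u-d['cx'])/f*z,-(v-d['cy'])/f*z,-z],-1)
    return P@np.array(d['attitude']).T+np.array(d['eye'])
E
python3 - <<'E'
from h import *
for n in('top','scene'):
    d=get_image(n); save(d,f'pics/{n}0.png'); np.savez(f'{n}0.npz',**d)
    print(n,{k:v for k,v in d.items() if k not in('frame','z_map')})
s=telemetry.observe(); print(s)
E
```

```text
top {'vertical_fov': 43.94386927361446, 'cx': 254.9500185463278, 'cy': 188.32748112996984, 'eye': array([ 0.46651262, -0.05040319,  1.28410422]), 'attitude': array([[-0.00871957,  0.99581358, -0.09099058],
       [-0.999893  , -0.00975158, -0.01090353],
       [-0.01174518,  0.09088577,  0.99579206]])}
scene {'vertical_fov': 52.055099759435684, 'cx': 251.1003737683504, 'cy': 188.35786739318556, 'eye': array([1.22864439, 0.03148849, 0.9314458 ]), 'attitude': array([[-0.08573793, -0.76631105,  0.63672316],
       [ 0.99622998, -0.05745775,  0.06499558],
       [-0.01322215,  0.63989529,  0.76834835]])}
{'time_s': 0.1, 'q': array([ 6.17455261e+01,  2.18379131e+01,  7.43787114e+01, -3.33514160e-04,
        8.38581290e+01, -1.23338539e+01]), 'qvel': array([ 0.06634754, -0.06763127, -0.14877711,  0.01069497,  0.08448389,
       -0.04931379]), 'joint_efforts': array([ 3.56380711e-03, -4.49224627e+01, -2.31658334e+01, -2.20660640e-04,
        3.61133709e-03, -2.66526206e-05]), 'position': array([0.15074058, 0.52869695, 0.24947617]), 'tool_rot': array([[-9.61642741e-01,  2.74304325e-01, -6.12529005e-04],
       [ 2.74304873e-01,  9.61642090e-01, -1.15198416e-03],
       [ 2.73039435e-04, -1.27581690e-03, -9.99999149e-01]]), 'ft_force': array([ 0.44116064,  0.14096034, -0.04968228]), 'wrist_torque': array([-0.0046477 ,  0.05645563, -0.06820483]), 'gripper_force': 0.0, 'grip_width': 0.085231530367144}
```

View pics/top0.png

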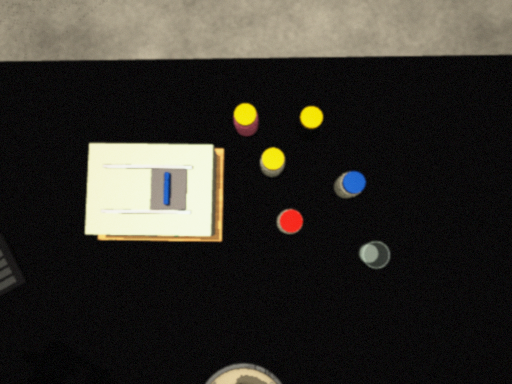

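View pics/scene0.png

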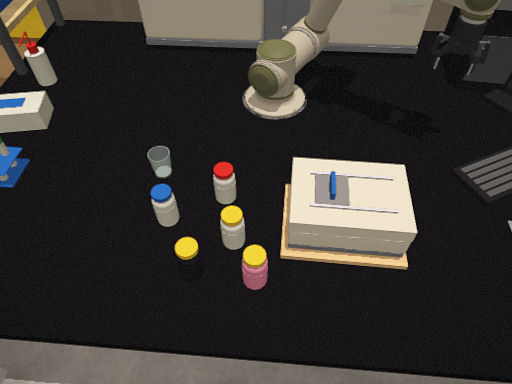

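The top view shows the unit (rib about (167,188)) and the white-bodied yellow-capped bottle (273,159). Pink look-alike is at (245,114) and black at (311,117). Red is at (291,221), blue at (353,183) and the beaker at (375,254). The scene view confirms the body colours.

```bash
python3 - <<'E'
from h import *
for n in('top','scene'):
    d=dict(np.load(n+'0.npz')); P=cloud(d); hsv=cv2.cvtColor(d['frame'],cv2.COLOR_RGB2HSV); H,S,V=hsv[...,0],hsv[...,1],hsv[...,2]
    ok=d['z_map']>0; print(n)
    for c,m in dict(yel=(abs(H.astype(int)-29)<5)&(S>180)&(V>120),blue=(abs(H.astype(int)-110)<12)&(S>150)&(V>60),red=((H<5)|(H>175))&(S>180)&(V>120)).items():
        k,L,st,ce=cv2.connectedComponentsWithStats((m&ok).astype(np.uint8))
        for i in range(1,k):
            if st[i,4]<60: continue
            q=P[L==i]; zt=np.percentile(q[:,2],90); q=q[abs(q[:,2]-zt)<.006]
            if len(q)<10: continue
            r=cv2.minAreaRect((q[:,:2]*1000).astype(np.float32))
            print(c,ce[i].round(),st[i,4],'med',np.median(q,0).round(4),'rect',np.round(r[0],1),np.round(r[1],1),round(r[2],1))
    m=ok&(abs(P[...,2]-.15)<.004)&(V>120)&(S<90)
    k,L,st,ce=cv2.connectedComponentsWithStats(m.astype(np.uint8)); 
    m=cv2.morphologyEx((m*255).astype(np.uint8),cv2.MORPH_OPEN,np.ones((3,3)))
    k,L,st,ce=cv2.connectedComponentsWithStats(m); i=1+np.argmax(st[1:,4]); q=P[L==i]
    r=cv2.minAreaRect((q[:,:2]*1000).astype(np.float32)); print('unit top',np.round(r[0],1),np.round(r[1],1),round(r[2],2),np.median(q[:,2]))
E
```

```text
top
yel [245. 113.] 378 med [ 0.7586 -0.0145  0.1242] rect [759.1 -13.7] [52.9 50.4] 26.2
yel [311. 116.] 390 med [ 0.7485 -0.1781  0.1246] rect [ 748.8 -178.3] [50.1 51.4] 89.8
yel [273. 158.] 393 med [ 0.6468 -0.0805  0.1241] rect [646.1 -80.6] [53.2 51. ] 26.5
blue [354. 182.] 408 med [ 0.5856 -0.2794  0.1246] rect [ 585.1 -279.4] [51.4 51.2] 45.9
blue [167. 188.] 160 med [0.5674 0.1685 0.1838] rect [570.1 168.8] [ 9.8 70.1] 88.8
red [291. 221.] 397 med [ 0.4932 -0.1246  0.1244] rect [ 493.2 -123.5] [51.3 51. ] 89.5
unit top [571.4 217.8] [300.9 220.1] 88.69 0.14921597444704326
scene
yel [231. 214.] 281 med [ 0.6482 -0.0801  0.1236] rect [646.3 -80.5] [52. 51.] 7.4
yel [186. 247.] 334 med [ 0.7509 -0.1764  0.1237] rect [ 750.3 -176.5] [50.8 51.6] 86.4
yel [254. 255.] 355 med [ 0.7605 -0.0118  0.1236] rect [759.2 -11.6] [52.8 49.5] 6.1
blue [4. 4.] 77 med [-0.2881 -1.1285  0.2025] rect [ -281.6 -1129.2] [12.3 35.6] 87.5
blue [ 11. 102.] 181 med [ 0.1963 -0.9093  0.0795] rect [ 197.6 -911.3] [50.3 84.2] 13.4
blue [ 12. 167.] 731 med [ 0.4459 -0.8032  0.0607] rect [ 451.3 -813.7] [118.7  58.1] 0.2
blue [332. 185.] 127 med [0.5754 0.1699 0.1832] rect [573.9 170.5] [ 9.2 72.5] 88.8
blue [161. 192.] 318 med [ 0.5894 -0.2758  0.1233] rect [ 587.7 -275.7] [53.7 53.2] 28.5
red [31. 47.] 81 med [-0.0458 -0.9138  0.1574] rect [ -46.7 -915. ] [37.7 32.7] 41.4
red [223. 170.] 275 med [ 0.4954 -0.1208  0.1236] rect [ 494.  -121.3] [54.8 50.5] 7.2
unit top [572.3 219.9] [300.8 224.5] 88.5 0.14893091146506893
```

Request:
apply_moves --pt "0 0 0 0 0 -7.3 0" --pt "0 0 0 0 0 -7.3 0" --pt "-20 -18 0 0 0 0 0" --pt "-40 -36 0 0 0 0 0" --pt "-40 -36 0 0 0 0 0" --pt "-40 -36 0 0 0 0 0" --pt "-40 -36 0 0 0 0 0" --pt "-40 -36 0 0 0 0 0" --pt "-40 -36 0 0 0 0 0" --pt "-40 -36 0 0 0 0 0" --pt "-40 -36 0 0 0 0 0" --pt "-40 -36 0 0 0 0 0" --grip_force 20

```text
time_s: 1.6
position: [0.5239, 0.1768, 0.2497]
tool_rot: [[-1.0, 0.023, -0.001], [0.023, 1.0, 0.0], [0.001, -0.0, -1.0]]
ft_force: [0.1, 0.0, 0.1]
grip_width: -0.0003
gripper_force: 0.0
```

Request:
apply_moves --pt "-24 -25 0 0 0 0 0" --pt "-16 -20 0 0 0 0 0" --pt "0 0 0 0 0 0 0" --pt "0 0 0 0 0 0 0"

```text
time_s: 2.1
position: [0.5613, 0.1329, 0.2499]
tool_rot: [[-1.0, 0.023, -0.001], [0.023, 1.0, 0.0], [0.001, 0.0, -1.0]]
ft_force: [0.2, -0.2, -0.3]
grip_width: 0.0001
gripper_force: 0.0
```

```bash
python3 - <<'E'
from h import *
s=telemetry.observe(); p=s['position']; print(p,s['ft_force'])
d=get_image('wrist'); save(d,'pics/w1.png')
M=np.array(d['mount']); d['attitude']=M[:3,:3]; d['eye']=M[:3,3]; P=cloud(d); W=P@s['tool_rot'].T+p
q=P[(d['z_map']>0)&(abs(P[...,0])<.03)&(abs(P[...,1])<.03)&(P[...,2]<.045)&(P[...,2]>-.03)]
print('wrist tip z (tool)',len(q),q.max(0) if len(q) else '',np.percentile(q[:,2],[90,98]) if len(q) else '')
d=get_image('scene'); save(d,'pics/s1.png'); Q=(cloud(d)-p)@s['tool_rot']
q=Q[(d['z_map']>0)&(abs(Q[...,0])<.03)&(abs(Q[...,1])<.03)&(Q[...,2]<.045)&(Q[...,2]>-.03)]
print('scene',len(q),q.min(0),q.max(0))
h=cv2.cvtColor(d['frame'],cv2.COLOR_RGB2HSV).astype(int)
E
```

```text
[0.56126027 0.13294619 0.24985588] [ 0.2037606  -0.21001861 -0.31738084]
wrist tip z (tool) 3797 [0.01351193 0.02960265 0.01491493] [0.00500535 0.01140949]
scene 185 [-0.01656281 -0.02883682 -0.0299867 ] [0.00820811 0.02859221 0.01494355]
```

View pics/w1.png

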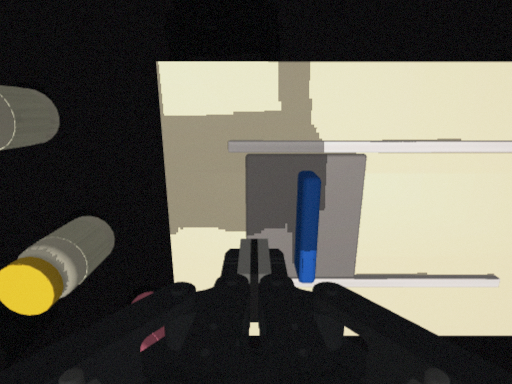

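The wrist view shows the shut fingertips at (255,245), over the cover's near half. The blue rib at (308,225) lies on their +y side, with a clear gap.

Request:
apply_moves --pt "-9 -3 8 0 0 0 0" --pt "0 -2 10 0 0 0 0" --pt "0 0 10 0 0 0 0" --pt "0 0 10 0 0 0 0" --pt "0 0 10 0 0 0 0" --pt "0 0 8 0 0 0 0" --pt "0 0 6 0 0 0 0" --pt "0 0 0 0 0 0 0" --pt "0 0 0 0 0 0 0"

```text
time_s: 3.32
position: [0.5709, 0.1272, 0.1884]
tool_rot: [[-1.0, 0.023, 0.001], [0.023, 1.0, -0.0], [-0.001, -0.0, -1.0]]
ft_force: [0.2, 0.3, 0.7]
grip_width: 0.0
gripper_force: 0.0
```

Request:
apply_moves --pt "0 4 0 0 0 0 0" --pt "0 5 0 0 0 0 0" --pt "0 5 0 0 0 0 0" --pt "0 5 0 0 0 0 0" --pt "0 5 0 0 0 0 0" --pt "0 5 0 0 0 0 0" --pt "0 5 0 0 0 0 0" --pt "0 5 0 0 0 0 0"

```text
time_s: 4.32
position: [0.5716, 0.1663, 0.188]
tool_rot: [[-1.0, 0.023, -0.0], [0.023, 1.0, -0.0], [0.0, -0.0, -1.0]]
ft_force: [-0.2, -0.7, 0.2]
grip_width: 0.0001
gripper_force: 1.1
```

Request:
apply_moves --pt "0 5 0 0 0 0 0" --pt "0 6 0 0 0 0 0" --pt "0 6 0 0 0 0 0" --pt "0 6 0 0 0 0 0" --pt "0 6 0 0 0 0 0" --pt "0 6 0 0 0 0 0" --pt "0 6 0 0 0 0 0" --pt "0 6 0 0 0 0 0" --pt "0 6 0 0 0 0 0" --pt "0 4 0 0 0 0 0" --pt "0 2 0 0 0 0 0" --pt "0 0 0 0 0 0 0"

```text
time_s: 5.82
position: [0.5729, 0.2255, 0.188]
tool_rot: [[-1.0, 0.023, 0.0], [0.023, 1.0, 0.001], [-0.0, 0.001, -1.0]]
ft_force: [0.1, -0.5, -0.2]
grip_width: 0.0001
gripper_force: 0.0
```

```bash
cat >rib.py <<'E'
from h import *
s=telemetry.observe(); print(s['position'],s['ft_force'])
for n in('scene','top','wrist'):
    d=get_image(n)
    if n=='wrist':
        M=np.array(d['mount']); d['attitude']=s['tool_rot']@M[:3,:3]; d['eye']=s['tool_rot']@M[:3,3]+s['position']; save(d,'pics/w2.png')
    P=cloud(d); h=cv2.cvtColor(d['frame'],cv2.COLOR_RGB2HSV).astype(int)
    m=(d['z_map']>0)&(abs(h[...,0]-110)<12)&(h[...,1]>150)&(h[...,2]>40)&(P[...,2]>.178)&(P[...,2]<.195)&(P[...,1]>.1)&(P[...,1]<.35)
    q=P[m]
    if len(q)>5: print(n,len(q),np.median(q,0),np.percentile(q[:,1],[2,98]))
E
python3 rib.py
```

```text
[0.57294038 0.22545526 0.18801613] [ 0.09138768 -0.47328541 -0.23728348]
scene 65 [0.59099451 0.24544396 0.1835195 ] [0.24046512 0.25013144]
wrist 2611 [0.55493005 0.24541055 0.18527157] [0.23974168 0.25111119]
```

Request:
apply_moves --pt "0 4 0 0 0 0 0" --pt "0 5 0 0 0 0 0" --pt "0 4 0 0 0 0 0" --pt "0 3 0 0 0 0 0" --pt "0 0 0 0 0 0 0" --pt "0 -6 0 0 0 0 0" --pt "0 -8 0 0 0 0 0" --pt "0 -6 0 0 0 0 0" --pt "0 0 -20 0 0 0 0" --pt "0 0 -30 0 0 0 0" --pt "0 0 -20 0 0 0 0" --pt "0 0 0 0 0 0 0"

```text
time_s: 7.48
position: [0.5733, 0.2209, 0.2593]
tool_rot: [[-1.0, 0.023, 0.003], [0.023, 1.0, 0.001], [-0.003, 0.001, -1.0]]
ft_force: [0.1, 0.3, 0.0]
grip_width: -0.0004
gripper_force: 0.0
```

```bash
python3 rib.py
```

```text
[0.57328232 0.2208537  0.25933677] [0.08755418 0.30842294 0.01326804]
scene 95 [0.57846159 0.26107478 0.18309604] [0.25728984 0.2661721 ]
wrist 1953 [0.56932446 0.26035854 0.18744377] [0.25503493 0.26676124]
```

View pics/w2.png

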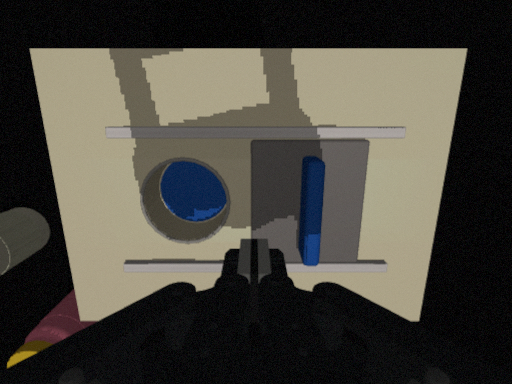

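The wrist view shows the round well at (185,200), completely open, with the cover edge at column 250 and the rib at about 0.091 m slide. Next is the yellow-capped bottle.

Request:
apply_moves --pt "-3 -12 0 0 0 0 0" --pt "-7 -26 0 0 0 0 0" --pt "-10 -37 0 0 0 0 0" --pt "-10 -37 0 0 0 0 0" --pt "-10 -37 0 0 0 0 0" --pt "-10 -37 0 0 0 0 0" --pt "-10 -37 0 0 0 0 0" --pt "-10 -37 0 0 0 0 0" --pt "-7 -26 0 0 0 0 0" --pt "-4 -13 0 0 0 0 0" --pt "0 0 0 0 0 0 0" --pt "0 0 0 0 0 0 0"

```text
time_s: 9.12
position: [0.6469, -0.0786, 0.2581]
tool_rot: [[-1.0, 0.022, -0.0], [0.022, 1.0, 0.0], [0.0, 0.0, -1.0]]
ft_force: [0.0, -0.2, 0.5]
grip_width: -0.0003
gripper_force: 0.0
```

```bash
cat >chk.py <<'E'
from h import *
s=telemetry.observe(); print(s['position'],s['tool_rot'].round(4),s['q'].round(1))
d=get_image('wrist'); M=np.array(d['mount']); d['attitude']=s['tool_rot']@M[:3,:3]; d['eye']=s['tool_rot']@M[:3,3]+s['position']
save(d,'pics/w3.png')
for n,d in(('wrist',d),('scene',get_image('scene')),('top',get_image('top'))):
    P=cloud(d); h=cv2.cvtColor(d['frame'],cv2.COLOR_RGB2HSV).astype(int)
    m=(d['z_map']>0)&(abs(h[...,0]-29)<6)&(h[...,1]>150)&(h[...,2]>60)&(abs(P[...,2]-.125)<.006)&(abs(P[...,0]-.647)<.05)&(abs(P[...,1]+.08)<.05)
    q=P[m]
    if len(q)>20: c,r=cv2.minEnclosingCircle((q[:,:2]*1000).astype(np.float32)); print(n,len(q),c,r,np.median(q[:,2]))
E
python3 chk.py
```

```text
[ 0.64686294 -0.07856326  0.25812312] [[-9.998e-01  2.180e-02 -0.000e+00]
 [ 2.180e-02  9.998e-01  3.000e-04]
 [ 0.000e+00  3.000e-04 -1.000e+00]] [ -17.3   32.2   55.4    0.    92.5 -106.1]
wrist 164 (668.052978515625, -86.49378967285156) 13.431703567504883 0.12560462937276956
scene 196 (646.994384765625, -80.63501739501953) 26.9539737701416 0.12375291808656586
```

Request:
apply_moves --pt "0 -2 8 0 0 0 0" --pt "0 0 16 0 0 0 0" --pt "0 0 18 0 0 0 0" --pt "0 0 16 0 0 0 0" --pt "0 0 12 0 0 0 0" --pt "0 0 6 0 0 0 0" --pt "0 0 2 0 0 0 0" --pt "0 0 0 0 0 0 0" --pt "0 0 0 0 0 0 0" --pt "0 0 0 0 0 0 0" --pt "0 0 0 0 0 0 0" --pt "0 0 0 0 0 0 0"

```text
time_s: 10.78
position: [0.6469, -0.0817, 0.18]
tool_rot: [[-1.0, 0.023, -0.0], [0.023, 1.0, -0.0], [0.0, -0.0, -1.0]]
ft_force: [0.5, 0.5, -0.4]
grip_width: 0.0
gripper_force: 0.0
```

Request:
apply_moves --pt "0 0 0 0 0 0 0" --pt "0 0 0 0 0 0 0" --pt "0 0 0 0 0 0 0" --pt "0 0 0 0 0 0 0" --pt "0 0 0 0 0 0 0" --pt "0 0 0 0 0 0 0" --pt "0 0 0 0 0 0 0" --pt "0 0 0 0 0 0 0" --pt "0 0 0 0 0 0 0" --pt "0 0 0 0 0 0 0" --pt "0 0 0 0 0 0 0" --pt "0 0 0 0 0 0 0"

```text
time_s: 12.28
position: [0.6469, -0.0817, 0.18]
tool_rot: [[-1.0, 0.023, -0.0], [0.023, 1.0, -0.0], [0.0, -0.0, -1.0]]
ft_force: [0.1, -0.0, -1.0]
grip_width: -0.0
gripper_force: 0.0
```

Request:
apply_moves --pt "0 0 0 0 0 0 0" --pt "0 0 0 0 0 0 0" --pt "0 0 0 0 0 0 0" --pt "0 0 0 0 0 0 0" --pt "0 0 0 0 0 0 0" --pt "0 0 0 0 0 0 0" --pt "0 0 -10 0 0 0 0" --pt "0 0 -20 0 0 0 0" --pt "0 0 -25 0 0 0 0" --pt "0 0 -20 0 0 0 0" --pt "0 0 -10 0 0 0 0" --pt "0 0 0 0 0 0 0"

```text
time_s: 13.78
position: [0.647, -0.0817, 0.2656]
tool_rot: [[-1.0, 0.023, 0.001], [0.023, 1.0, -0.0], [-0.001, -0.0, -1.0]]
ft_force: [-0.8, -0.7, -0.3]
grip_width: -0.0001
gripper_force: 0.0
```

Request:
apply_moves --pt "4 12 0 0 0 0 0" --pt "9 27 0 0 0 0 0" --pt "11 34 0 0 0 0 0" --pt "11 34 0 0 0 0 0" --pt "11 34 0 0 0 0 0" --pt "11 34 0 0 0 0 0" --pt "11 34 0 0 0 0 0" --pt "9 26 0 0 0 0 0" --pt "5 13 0 0 0 0 0" --pt "0 0 0 0 0 0 0" --pt "0 0 0 0 0 0 0"

```text
time_s: 15.15
position: [0.5709, 0.1674, 0.2648]
tool_rot: [[-1.0, 0.024, -0.0], [0.024, 1.0, -0.0], [0.0, -0.0, -1.0]]
ft_force: [-0.7, 1.3, -0.7]
grip_width: 0.0002
gripper_force: 0.0
```

```bash
python3 - <<'E'
from h import *
s=telemetry.observe(); print(s['position'])
d=get_image('wrist'); M=np.array(d['mount']); d['attitude']=s['tool_rot']@M[:3,:3]; d['eye']=s['tool_rot']@M[:3,3]+s['position']; save(d,'pics/w4.png')
for n,d in(('top',dict(np.load('top0.npz'))),('wrist',d),('scene',get_image('scene'))):
    P=cloud(d); m=(d['z_map']>0)&(abs(P[...,0]-.5705)<.05)&(abs(P[...,1]-.1687)<.05)&(P[...,2]<.142)&(P[...,2]>.1)
    q=P[m]
    if len(q)>20:
        # project to mouth plane along rays
        e=np.array(d['eye']); t=(.15-e[2])/(q[:,2]-e[2]); w=e+(q-e)*t[:,None]
        c,r=cv2.minEnclosingCircle((w[:,:2]*1000).astype(np.float32)); print(n,len(q),c,r)
E
```

```text
[0.57087661 0.16742373 0.26480429]
wrist 4403 (568.9727783203125, 166.88160705566406) 31.38457489013672
scene 334 (575.8237915039062, 168.07818603515625) 31.142309188842773
```

View pics/w4.png

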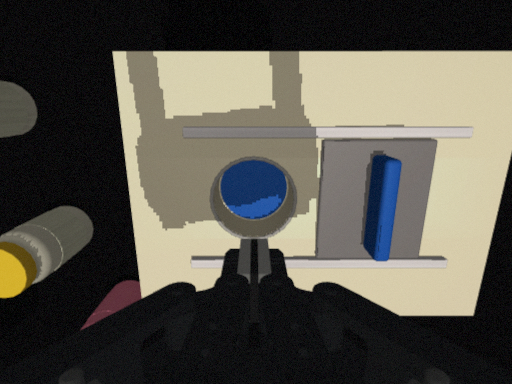

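The wrist view shows the fingers centred in column over the fully open well (255,197), with the cover well clear at columns 318–437.

Request:
apply_moves --pt "0 1 8 0 0 0 0" --pt "0 0 14 0 0 0 0" --pt "0 0 16 0 0 0 0" --pt "0 0 14 0 0 0 0" --pt "0 0 10 0 0 0 0" --pt "0 0 5 0 0 0 0" --pt "0 0 2 0 0 0 0" --pt "0 0 0 0 0 0 0" --pt "0 0 0 0 0 0 0" --pt "0 0 0 0 0 0 0" --pt "0 0 0 0 0 0 0" --pt "0 0 0 0 0 0 0"

```text
time_s: 16.75
position: [0.5707, 0.1692, 0.1961]
tool_rot: [[-1.0, 0.023, 0.0], [0.023, 1.0, 0.0], [-0.0, 0.0, -1.0]]
ft_force: [0.4, 0.1, 0.9]
grip_width: 0.0001
gripper_force: 0.0
```

Request:
apply_moves --pt "0 0 0 0 0 0 0" --pt "0 0 0 0 0 0 0" --pt "0 0 0 0 0 0 0" --pt "0 0 0 0 0 0 0" --pt "0 0 0 0 0 0 0" --pt "0 0 0 0 0 0 0" --pt "0 0 0 0 0 0 0" --pt "0 0 0 0 0 0 0" --pt "0 0 0 0 0 0 0" --pt "0 0 0 0 0 0 0" --pt "0 0 0 0 0 0 0" --pt "0 0 0 0 0 0 0"

```text
time_s: 18.25
position: [0.5707, 0.1692, 0.196]
tool_rot: [[-1.0, 0.023, -0.0], [0.023, 1.0, 0.0], [0.0, 0.0, -1.0]]
ft_force: [-0.5, 0.3, -0.3]
grip_width: -0.0002
gripper_force: 0.0
```

Request:
apply_moves --pt "0 0 0 0 0 0 0" --pt "0 0 0 0 0 0 0" --pt "0 0 0 0 0 0 0" --pt "0 0 0 0 0 0 0" --pt "0 0 0 0 0 0 0" --pt "0 0 0 0 0 0 0" --pt "0 0 0 0 0 0 0" --pt "0 0 0 0 0 0 0"

```text
time_s: 19.25
position: [0.5707, 0.1692, 0.196]
tool_rot: [[-1.0, 0.023, -0.0], [0.023, 1.0, -0.0], [0.0, -0.0, -1.0]]
ft_force: [0.3, 0.4, 0.5]
grip_width: -0.0002
gripper_force: 0.0
```

```bash
python3 -c "
from rig import env
print(env.close_job())"
```

```text
the job is handed in; nothing more can be done
None
```

I slid the cover about 0.09 m so the well is fully open, then pointed for over two seconds at the yellow cap (fingertips about 36 mm above it) and at the middle of the well (about 27 mm above it), where the arm still is; the job was handed in at about 19 s, with no sign of contact with anything but the rib.

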